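Open the child-resistant binder bottle at the moulding bench

ROBOT

A 6-joint arm with a two-finger parallel gripper is mounted at the origin on the work surface. World frame = base frame: x ahead of the robot, y to its left, z up, the work surface at z = 0. Lengths are in mm, angles in degrees, forces in N, time in s.
With the tool pointing down it reaches from about 350 to 850 mm from the base axis. Payload 8.1 kg.
Tool frame: the origin (TCP) lies midway between the tips of the shut fingers; the grasp point (between the pads) lies 19 mm behind it; z points along the fingers, y is the line along which they close (so a half turn about z gives the same grasp; the last joint's range is limited). The gripper opens to 85 mm and grips with 20 to 120 N. Pads are 22 mm wide; open, the fingers measure 114 mm over their backs; the gripper's body (76 mm by 85 mm) begins 54 mm behind the grasp point. The pads swing forward as they close: fully open they stand 13 mm farther back than shut.
Start: joints at [-79.091, 7.471, 85.268, -0, 87.261, -4.893], TCP at [163.41, -577.323, 231.292] pointing down, gripper open.
Joint ranges: [-169.43, 169.43], [-51.17, 129.36], [1.28, 143.12], [-76.62, 256.62], [0, 156.53], [-152.29, 152.29]. Speed limits (degrees/s): [136.94, 136.94, 159.86, 180, 180, 180].

INTERFACE

Orientations are given as [roll, pitch, yaw] about the fixed x, y, z axes, in that order (R = Rz(yaw) Ry(pitch) Rx(roll)).
In Python, from bench import sense, snapshot, camera_params, hand_in, masks_of, pinpoint gives the robot as it stands.
- The arm moves only by the tool step_arm, never from a script. Its argument "targets" is a list of rows, each an object with "angular": the turn, a rotation vector about the tool's x, y, z scaled (see below), a list of three; "dp": the shift along the tool's x, y, z scaled (see below), a list of three; "fingers": the closure, from 0 (fully open) to 1 (shut). A call has exactly 8 rows; each row is the pose to reach, as a shift and turn from the pose commanded when the call began, along the tool's axes at that moment, turning the shorter way round; what a row does not reach only later rows make up. The controller multiplies each number of a shift by 0.2 m and each number of a turn by 180 degrees. A row lasts 1/8 s, in which the tool goes at most 62.5 mm and 10.7 degrees, less where a joint would pass 70% of its speed; a pose out of reach is approached as far as the arm can. A call with a number of a shift or a turn outside -1 to 1 is refused whole. A call with a gripper value outside its range is refused whole. The fingers move at their own pace and stop on an object; "newtons" is the grip in N (left out, the last holds). Time passes only in rows, so rows that repeat a pose let the fingers close, or fill a call up. It gives the time, the measured TCP pose, the force, the opening and the grip force at its end, in the units of the state.
- sense(): the state, without advancing time (a new reading comes with each control period).
- snapshot(name): name is "side" or "top" or "wrist"; returns the picture (384x512x3 uint8, blue, green, red); there is no depth.
- camera_params(name): a dict with "vfov" (degrees; the focal length in pixels is half the picture's height over the tangent of half this angle, whatever the lens; pixels are square), "cx", "cy" (the principal point, pixels), "R" (3x3) and "t" (3): a world point X has camera coordinates R X + t. Camera axes: x right, y down, z forward; pixel columns grow to the right and rows downward; lengths in mm; the calibration is good to about 2 mm. The wrist camera is an equidistant fisheye: a pixel r from the principal point sees the ray r / f radians off the axis. A picture is of the moment at which its call begins: read the wrist's pose just before it. camera_params takes no time and is no camera call; for the wrist camera it gives the pose at the moment of the call.
- hand_in(): hands the job in; it is judged then, once.
Trained networks look in the newest picture that a camera, given by its name, has taken for a name from the list of things; names that differ only in an ending like _2 or _b are one class to them, and where a whole thing is asked for, a point or a joint stands for the part that bears it (a point fixed in the world has none). Each returns a list of dicts, best first, with "conf" (0 to 1); they miss things now and then, are a little off and sometimes report something else, mostly with a low value. They report only what shows in the picture. A call takes as long as a camera call.
- masks_of(camera, label): "pixels" (384x512 bool, what is visible of it) and "at" ([column, row] in pixels, amid what is visible of it).
- pinpoint(camera, label): "at" ([column, row] in pixels: a listed point, or the origin of a listed thing).
The state is a dict: "time": time; "joint_pos": joint angles; "qd": joint speeds; "joint_efforts": joint torques, N m; "tool_pos": TCP position; "tcp_rot": TCP orientation; "ft_force": force on the tool from outside, world axes, zero at the start; "wrist_torque": the same for the moment, N m; "finger_gap": finger opening in mm; "grip_force": force on a finger pad.
Only numpy, scipy, OpenCV 4.12 (cv2) and the standard library are available. Lean on these libraries where they do the work, as an engineer would, in place of code of your own. Each camera call takes 0.05 s, during which the arm holds its last target. There are 200 camera calls.

TASK

The square white bottle lies in the inclined wooden rest: stand it upright in the square metal well, fully down on the well's floor, and let go of it. Then open its child-resistant cap (press it down and keep it pressed while you turn it anticlockwise until it comes free; turned without pressing it only clicks round), lift the cap off and set it down, top upwards and flat, in the shallow steel tray. The bottle stays standing in the well; set things down rather than drop them, and do not push the other things on the bench about.

Things in the scene. Friction and masses are not known exactly. Their poses are not given: they have to be found in the camera images.
- bottle: white plastic bottle, 0.3 to 0.6 kg: square body 62 x 62 x 95 mm, then a round neck 34 mm across up to 134 mm. Origin at the centre of its underside, z along its axis to the neck, x and y square to its flat sides. At the start it lies in the rest, axis rising 30 degrees above level, cap end up, pointing roughly to the robot and clear of the rest; 159 mm long with cap. It may be lifted by the cap
- cap_shell: outer shell of the black ribbed cap, 57 mm across, 42 mm tall, open below, 0.09 kg with its inner cap. Origin at the centre of its lower rim, z out of its top; closed, the rim is 117 mm over the bottle's underside. The shell turns on a hidden inner cap: unpressed it only clicks round (every 45 degrees, either way, under 0.15 N m). Locked, it does not come off: the bottle comes along
- cap_top (a point): centre of the cap's flat top, z out of it. Pressed down 3 to 5 mm (4 N to start, 14 N at the end of travel) hidden teeth catch the inner cap after up to 35 degrees of idle turning; keep 12 to 20 N on it. The inner cap turns 63 degrees anticlockwise (from above) against about 0.2 N m to a firm stop; then the cap lifts off. Letting go and turning back loses only the idle turning
- bottle_mouth (a point): centre of the bottle's mouth, on its axis 134 mm over its underside, z up along the axis. Three bayonet lugs on the neck hold the cap; a sprung sealing disc 28 mm across stands 4 mm out of the mouth and pushes the cap up with about 16 N
- rest: inclined wooden rest, fixed: a trough about 92 mm wide and 120 mm long rising to its own -x side, its highest point about 90 mm above the bench. Origin on the bench under its middle; the bottle's axis lies in its xz plane. The middle of the lying bottle's cap is about 49 mm from the origin towards the rest's -x and 126 mm above the bench
- well: square metal well, fixed: outside 94 x 94 mm, 42 mm tall, with two bolted flanges reaching 73 mm from its centre along its x. Opening 70 x 70 mm (4 mm to spare on each side of the bottle), sides along its x and y, floor 8 mm above the bench. It keeps the bottle from turning by more than about 8 degrees; the bottle may stand any of four ways round. Origin on the bench under its centre
- well_floor (a point): centre of the well's inner floor, z up
- tray: the shallow steel parts tray, fixed: 130 x 130 mm outside, 14 mm tall, walls 4 mm, floor 4 mm above the bench. Origin on the bench under its centre
- tray_floor (a point): centre of the tray's floor, z up
- tin: bystander: a plain closed metal tin, 72 mm across, 100 mm tall; origin at the centre of its underside
- jar: bystander: a closed white plastic jar with a black lid, 68 mm across, 85 mm tall; origin at the centre of its underside
- brush: bystander: a flat bench brush, 200 mm long, 20 mm high, lying on the bench; origin under its middle, x along its length
- scraper: bystander: a scraper with a wooden handle, 210 mm long, 20 mm high, lying on the bench; origin under its middle, x along its length
- clamp: bystander: a loose F-clamp with a painted handle, 200 mm long, 23 mm high, lying flat; origin on the bench under its bar
- mallet: bystander: a mallet, 240 mm long, 26 mm high, lying on the bench; origin under its middle, x along its length

How it is judged (in metres and radians):
On the way, in this order (a step that is already met when the one before it is completed fails the run):
1. the bottle stands upright on the floor of the well, and the gripper has let go of it and its cap (z of bottle in the frame of well_floor below 0.004 m and horizontal distance between bottle and well_floor below 0.009 m and angle between bottle's own z axis and vertical below 0.07 rad and contact force between the fingers and bottle below 0.1 N and contact force between the fingers and cap_shell below 0.1 N and horizontal distance between cap_shell and bottle_mouth below 0.006 m), for 0.1 s.
2. the cap is off, well clear of the bottle's mouth, while the bottle still stands in the well (z of bottle in the frame of well_floor below 0.004 m and horizontal distance between bottle and well_floor below 0.009 m and angle between bottle's own z axis and vertical below 0.07 rad and distance between cap_shell and bottle_mouth above 0.06 m), for 0.1 s.
At the end, for the whole second after the job is handed in: The open bottle stands upright (within 4 degrees) on the floor of the well (within 4 mm in height, 9 mm of its centre), and the cap lies flat on its rim, top up (within 4.5 degrees), on the tray's floor inside its walls (within 4 mm in height); both are let go and at rest (z of bottle in the frame of well_floor below 0.004 m and horizontal distance between bottle and well_floor below 0.009 m and angle between bottle's own z axis and vertical below 0.07 rad and z of cap_shell in the frame of tray_floor between -0.003 and 0.004 m and horizontal distance between cap_shell and tray_floor below 0.055 m and angle between cap_shell's own z axis and vertical below 0.08 rad and linear speed of each of bottle, cap_shell below 0.02 m/s); the robot touches nothing.
It fails at once if a bystander is pushed by more than 40 mm (distance of any of tin, jar, brush, scraper, clamp, mallet from where it was at the start of the episode above 0.04 m).
It fails at once if the bottle or the cap is dropped (moves faster than 0.8 m/s out of the gripper's hold) (linear speed of any of bottle, cap_shell above 0.8 m/s and contact force between the fingers and bottle below 0.1 N and contact force between the fingers and cap_shell below 0.1 N).
It fails at once if the bottle falls or lies on the bench outside the rest and the well (angle between bottle's own z axis and vertical above 1.25 rad and contact force between the fingers and bottle below 0.1 N and contact force between the fingers and cap_shell below 0.1 N).
It also fails if it takes over 67 s, if anything falls off the work surface, if the arm or the gripper's body presses on something with over 40 N, if the wrist force passes 120 N, or if a joint passes its speed limit or range.

## Working session

There is one attempt and no reset: what is moved stays moved. The work goes in short steps, Python scripts to look and compute and a tool call to move; the robot and the scene stay as the last step left them, time stands still between calls to the robot, and variables do not carry over. Pictures are saved under pics/ and viewed, at most 10 in all, crops included, and the job is handed in when it is done.

Besides the shell and the picture viewer there is one more tool, called after ">>>" as name([rows], argument=value, ...), one row to a line, values as JSON. step_arm: Moves the arm, as the interface text tells. Its arguments: {"type":"object","properties":{"targets":{"type":"array","items":{"type":"object","properties":{"angular":{"type":"array","items":{"type":"number","minimum":-1,"maximum":1}},"dp":{"type":"array","items":{"type":"number","minimum":-1,"maximum":1}},"fingers":{"type":"number"}}}},"newtons":{"type":"number"}},"required":["targets"]}

```bash
mkdir -p pics; ls
cat > h.py <<'E'
import numpy as np, cv2, json
from bench import *
from scipy.spatial.transform import Rotation as Ro
def ray(cam,px,P=None):
    P=P or camera_params(cam); R=np.array(P['R']);t=np.array(P['t'])
    f=192/np.tan(np.radians(P['vfov']/2)); d=(np.array(px,float)-[P['cx'],P['cy']])
    if cam=='wrist':
        r=np.hypot(*d); a=r/f; v=np.array([*(d/max(r,1e-9)*np.sin(a)),np.cos(a)])
    else: v=np.array([*(d/f),1.])
    v/=np.linalg.norm(v); return -R.T@t, R.T@v
def proj(cam,X,P=None):
    P=P or camera_params(cam); c=np.array(P['R'])@np.array(X,float)+np.array(P['t'])
    f=192/np.tan(np.radians(P['vfov']/2))
    if cam=='wrist':
        r=np.hypot(c[0],c[1]); k=f*np.arctan2(r,c[2])/max(r,1e-9)
    else: k=f/c[2]
    return np.array([P['cx']+k*c[0],P['cy']+k*c[1]])
def onz(cam,px,z,P=None):
    o,v=ray(cam,px,P); return o+v*(z-o[2])/v[2]
def tri(rs):
    A=np.zeros((3,3));b=np.zeros(3)
    for o,v in rs:
        M=np.eye(3)-np.outer(v,v);A+=M;b+=M@o
    X=np.linalg.solve(A,b); return X,[np.linalg.norm((np.eye(3)-np.outer(v,v))@(X-o)) for o,v in rs]
E
python3 - <<'E'
from h import *
s=sense();print(s)
ims=[]
for c in ['side','top']:
    im=snapshot(c);cv2.imwrite(f'pics/{c}0.png',im)
    P=camera_params(c);print(c,P['vfov'],-np.array(P['R']).T@np.array(P['t']))
    for n in ['well_floor','tray_floor','well','tray','rest','bottle','cap_top','cap_shell','bottle_mouth','tin','jar','brush','scraper','clamp','mallet']:
        for r in pinpoint(c,n)[:1]: print(c,n,np.round(r['at'],1),round(r['conf'],2),np.round(onz(c,r['at'],0)))
E
```

```text
pics
{'time': 0.0, 'joint_pos': array([-7.90919113e+01,  7.51593338e+00,  8.53304322e+01, -3.40643088e-04,
        8.72591421e+01, -4.89148145e+00]), 'qd': array([ 0.01876161, -0.04414635, -0.08481662,  0.0450471 ,  0.00276499,
       -0.04035915]), 'joint_efforts': array([ 3.26009547e-05, -5.69389594e+01, -5.00552559e+01, -1.11221798e-04,
        1.47300301e-02,  5.48059143e-05]), 'tool_pos': array([ 163.29578016, -576.78577897,  230.22475383]), 'tcp_rot': array([-1.79894848e+02, -8.65752274e-03,  1.57995788e+01]), 'ft_force': array([0.49561027, 0.10934215, 1.3067087 ]), 'wrist_torque': array([ 0.01925618,  0.01756801, -0.02184612]), 'grip_force': 0.0, 'finger_gap': 85.2939260015212}
side 46.38405621459695 [ 171.04488051  763.74256993 1065.81812174]
side well_floor [255.8 178.1] 0.75 [599. -72.   0.]
side tray_floor [291.3 140.5] 0.74 [ 571. -281.    0.]
side well [261.9 178.9] 0.7 [580. -78.   0.]
side tray [289.7 146.2] 0.58 [ 565. -253.    0.]
side rest [230.1 255.6] 0.63 [529. 213.   0.]
side bottle [208.1 230.4] 0.96 [627. 170.   0.]
side cap_top [208.6 232.4] 0.66 [622. 175.  
[... 442 characters left out ...]
.1] 0.7 [586. -79.   0.]
top tray_floor [338.8 190.1] 0.97 [ 565. -277.    0.]
top well [276.  188.5] 0.6 [575. -72.   0.]
top tray [336.3 190. ] 0.78 [ 566. -268.    0.]
top rest [188.2 203.7] 0.69 [531. 214.   0.]
top bottle [337.1 188.9] 0.39 [ 569. -271.    0.]
top cap_top [180.4 223.6] 0.56 [466. 239.   0.]
top cap_shell [180.6 212.3] 0.87 [503. 239.   0.]
top bottle_mouth [174.6 214.2] 0.82 [497. 258.   0.]
top tin [224.9 148.1] 0.88 [713.  93.   0.]
top jar [382.6 252.2] 0.82 [ 362. -407.    0.]
top brush [312.5 148.5] 0.72 [ 706. -196.    0.]
top scraper [230.5 244.3] 0.62 [397.  79.  -0.]
top clamp [397.5 185.8] 0.68 [ 576. -469.    0.]
top mallet [104.3 200. ] 0.68 [548. 487.   0.]
```

View pics/top0.png

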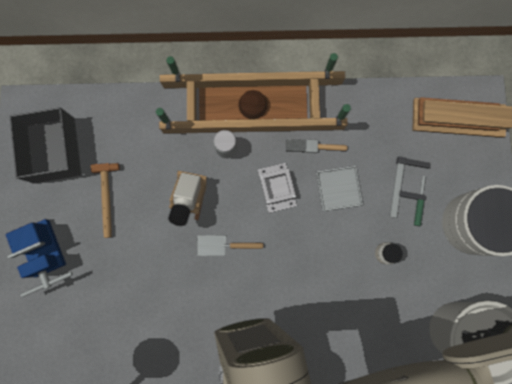

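View pics/side0.png

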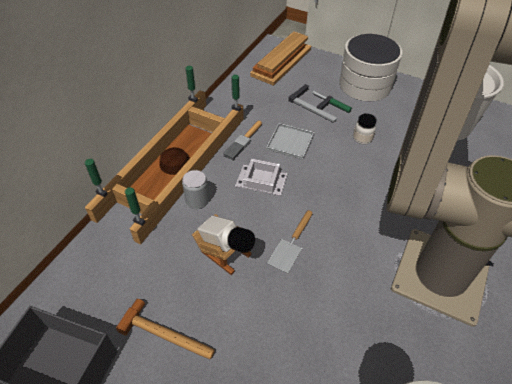

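The top view shows the bottle in the rest, with the cap at about (180,214) and the body at (187,187). The well is at (278,187), the tray at (340,188), the tin at (224,141) and the scraper at (230,245). The side view agrees: cap (241,239), well (262,177), tray (291,141). Next I'll fit models of the bottle, well and tray to the masks.

```bash
cat >> h.py <<'E'
def box(x0,x1,y0,y1,z0,z1): return np.array([[x,y,z] for x in (x0,x1) for y in (y0,y1) for z in (z0,z1)],float)
def cyl(r,z0,z1):
    a=np.linspace(0,2*np.pi,40); return np.array([[r*np.cos(t),r*np.sin(t),z] for t in a for z in (z0,z1)])
def hullmask(cam,pts,P):
    p=np.array([proj(cam,x,P) for x in pts]); m=np.zeros((384*4,512*4),np.uint8)
    cv2.fillConvexPoly(m,cv2.convexHull((p*4+1.5).round().astype(np.int32)),1)
    return cv2.resize(m.astype(np.float32),(512,384),interpolation=cv2.INTER_AREA)
def fz(x,y,yaw,pts,z=0): return Ro.from_euler('z',yaw,degrees=True).apply(pts)+[x,y,z]
E
python3 - <<'E'
from h import *
from scipy.optimize import minimize
cams={}; M={}
for c in ['side','top']:
    snapshot(c); cams[c]=camera_params(c)
    for n in ['bottle','cap_shell','well','tray']:
        r=masks_of(c,n); 
        for q in r[:2]: print(c,n,round(q['conf'],2),np.round(q['at']),q['pixels'].sum())
        M[c,n]=r
np.save('pics/m.npy',np.array([M,cams],object),allow_pickle=True)
def best(c,n,near):
    return min(M[c,n],key=lambda q:np.hypot(*(np.array(q['at'])-near)))['pixels'].astype(np.float32)
near={('side','bottle'):(218,235),('top','bottle'):(187,187),('side','cap_shell'):(240,239),('top','cap_shell'):(180,214),('side','well'):(262,177),('top','well'):(278,187),('side','tray'):(291,141),('top','tray'):(340,188)}
T=Ro.from_matrix(np.array([[-np.sin(np.pi/6),0,-np.cos(np.pi/6)],[0,1,0],[0,0,0]])*0+np.array([[np.sin(np.pi/6),0,-np.cos(np.pi/6)],[0,1,0],[np.cos(np.pi/6),0,np.sin(np.pi/6)]]))
u=np.array([-np.cos(np.pi/6),0,.5]); o=np.array([-49,0,126])-138*u
cap=T.apply(cyl(28.5,117,159))+o; body=T.apply(box(-31,31,-31,31,0,95))+o
def costb(p):
    s=0
    for c in cams:
        mc=hullmask(c,fz(*p,cap),cams[c]); s+=np.abs(mc-best(c,'cap_shell',near[c,'cap_shell'])).sum()
        mb=hullmask(c,fz(*p,body),cams[c])*(1-mc)
        b=best(c,'bottle',near[c,'bottle']); s+=0.5*np.abs(np.maximum(mb,mc)-np.maximum(b,best(c,'cap_shell',near[c,'cap_shell']))).sum()
    return s
def run(f,x0):
    b=None
    for y in x0[2]:
        r=minimize(f,[x0[0],x0[1],y],method='Nelder-Mead',options=dict(initial_simplex=[[x0[0],x0[1],y],[x0[0]+15,x0[1],y],[x0[0],x0[1]+15,y],[x0[0],x0[1],y+12]],maxiter=120))
        print(np.round(r.x,1),round(r.fun,1))
run(costb,(530,213,(-15,0,15)))
def mk(n,pts):
    return lambda p: sum(np.abs(hullmask(c,fz(*p,pts),cams[c])-best(c,n,near[c,n])).sum() for c in cams)
run(mk('well',np.vstack([box(-47,47,-47,47,0,42),box(-73,73,-40,40,0,6)])),(580,-76,(10,-10,30)))
run(mk('tray',box(-65,65,-65,65,0,14)),(566,-275,(0,15)))
E
```

```text
side bottle 0.89 [220. 232.] 771
side cap_shell 0.68 [241. 238.] 584
side cap_shell 0.65 [214. 253.] 613
side well 0.94 [259. 176.] 1380
side tray 0.89 [288. 144.] 1147
top bottle 0.85 [188. 189.] 735
top bottle 0.7 [409. 192.] 1023
top cap_shell 0.71 [179. 216.] 383
top well 0.9 [279. 185.] 1350
top tray 0.66 [337. 189.] 1675
top tray 0.51 [185. 189.] 718
[533.9 212.4 -14.7] 257.0
[534.3 211.7 -14.8] 257.1
[534.2 212.  -13.6] 256.9
[579.5 -73.9  14.3] 200.9
[580.3 -73.5  14.3] 204.6
[579.5 -73.9  14.1] 203.3
[ 570.9 -274.8    7.3] 131.9
[ 571.1 -275.1    7.3] 129.8
```

Fit: rest (534,212) at yaw −14.5°, well (580,−74) at 14.2°, tray (571,−275). The cap centre is therefore near (487,224,126). Now I'll plan the approach.

```bash
cat > pl.py <<'E'
import json,sys,os
import numpy as np
from scipy.spatial.transform import Rotation as Ro
# tracks the commanded pose; Rt(yaw,tilt): tool down, yaw of tool x, then tilt about tool y
def Rt(yaw,tilt=0,roll=0): return Ro.from_euler('z',yaw,degrees=True)*Ro.from_euler('x',180,degrees=True)*Ro.from_euler('y',tilt,degrees=True)*Ro.from_euler('x',roll,degrees=True)
class Cmd:
    def __init__(s,f='cmd.json'):
        s.f=f
        if os.path.exists(f): d=json.load(open(f)); s.p=np.array(d['p']); s.R=Ro.from_quat(d['q'])
        else: s.p=np.array([163.41,-577.323,231.292]); s.R=Rt(15.8)
    def to(s,p,R,n=3):
        dp=np.round(s.R.inv().apply(np.array(p,float)-s.p)/200,n); a=np.round((s.R.inv()*R).as_rotvec(degrees=True)/180,n)
        print('dp',(dp+0).tolist(),'ang',(a+0).tolist(),'| mm %.0f deg %.0f'%(np.linalg.norm(dp)*200,np.linalg.norm(a)*180))
        s.p=s.p+s.R.apply(dp*200); s.R=s.R*Ro.from_rotvec(a*180,degrees=True)
    def save(s): json.dump(dict(p=s.p.tolist(),q=s.R.as_quat().tolist()),open(s.f,'w'))
E
python3 - <<'E'
from pl import *
c=Cmd()
c.to((400,-150,255),Rt(98))
c.to((400,200,250),Rt(165.5,-20))
c.to((433,238,181),Rt(165.5,-45))
c.save()
E
```

```text
dp [1.72, -1.734, -0.119] ang [0.0, 0.0, -0.457] | mm 489 deg 82
dp [1.733, 0.245, 0.025] ang [-0.065, -0.098, -0.371] | mm 350 deg 70
dp [0.012, 0.225, 0.363] ang [0.0, -0.139, 0.0] | mm 85 deg 25
```

```bash
rm cmd.json
python3 - <<'E'
from pl import *
c=Cmd()
c.to((300,-363,250),Rt(57))
c.to((420,-170,255),Rt(100))
c.to((440,20,255),Rt(140,-10))
c.to((400,200,250),Rt(165.5,-30))
c.to((433,238,181),Rt(165.5,-45))
c.save()
E
```

```text
dp [0.949, -0.845, -0.094] ang [0.0, 0.0, -0.229] | mm 255 deg 41
dp [1.136, -0.022, -0.025] ang [0.0, 0.0, -0.239] | mm 227 deg 43
dp [0.918, 0.264, 0.0] ang [-0.019, -0.053, -0.221] | mm 191 deg 41
dp [0.726, 0.56, -0.102] ang [-0.049, -0.11, -0.134] | mm 185 deg 32
dp [0.076, 0.225, 0.355] ang [0.0, -0.083, 0.0] | mm 85 deg 15
```

```bash
rm cmd.json
python3 - <<'E'
from pl import *
c=Cmd()
c.to((300,-363,250),Rt(40))
c.to((410,-180,255),Rt(100))
c.to((440,20,255),Rt(140,-10))
c.to((400,200,250),Rt(165.5,-30))
c.to((433,238,181),Rt(165.5,-45))
c.save()
E
```

```text
dp [0.949, -0.845, -0.094] ang [0.0, 0.0, -0.134] | mm 255 deg 24
dp [1.009, -0.349, -0.025] ang [0.0, 0.0, -0.334] | mm 214 deg 60
dp [0.959, 0.322, 0.0] ang [-0.019, -0.053, -0.221] | mm 202 deg 41
dp [0.725, 0.56, -0.102] ang [-0.049, -0.11, -0.134] | mm 184 deg 32
dp [0.077, 0.225, 0.355] ang [0.0, -0.083, 0.0] | mm 85 deg 15
```

>>> step_arm([
  {"dp":[0.24,-0.21,-0.023],"angular":[0,0,-0.034],"fingers":0},
  {"dp":[0.48,-0.42,-0.047],"angular":[0,0,-0.067],"fingers":0},
  {"dp":[0.72,-0.64,-0.07],"angular":[0,0,-0.1],"fingers":0},
  {"dp":[0.949,-0.845,-0.094],"angular":[0,0,-0.134],"fingers":0},
  {"dp":[0.949,-0.845,-0.094],"angular":[0,0,-0.134],"fingers":0},
  {"dp":[0.949,-0.845,-0.094],"angular":[0,0,-0.134],"fingers":0},
  {"dp":[0.949,-0.845,-0.094],"angular":[0,0,-0.134],"fingers":0},
  {"dp":[0.949,-0.845,-0.094],"angular":[0,0,-0.134],"fingers":0},
])

```text
time: 3.1
tool_pos: [299.2, -363.9, 249.8]
tcp_rot: [-180.0, 0.0, 39.8]
ft_force: [0.8, 0.2, 0.0]
finger_gap: 85.6
grip_force: 0.0
```

>>> step_arm([
  {"dp":[0.17,-0.058,-0.004],"angular":[0,0,-0.056],"fingers":0},
  {"dp":[0.34,-0.116,-0.008],"angular":[0,0,-0.111],"fingers":0},
  {"dp":[0.5,-0.175,-0.012],"angular":[0,0,-0.167],"fingers":0},
  {"dp":[0.67,-0.233,-0.017],"angular":[0,0,-0.223],"fingers":0},
  {"dp":[0.84,-0.291,-0.021],"angular":[0,0,-0.278],"fingers":0},
  {"dp":[1.0,-0.349,-0.025],"angular":[0,0,-0.334],"fingers":0},
  {"dp":[1.0,-0.349,-0.025],"angular":[0,0,-0.334],"fingers":0},
  {"dp":[1.0,-0.349,-0.025],"angular":[0,0,-0.334],"fingers":0},
])

```text
time: 4.1
tool_pos: [408.3, -181.9, 254.9]
tcp_rot: [-180.0, 0.0, 99.9]
ft_force: [0.5, -0.2, 0.5]
finger_gap: 85.5
grip_force: 0.0
```

>>> step_arm([
  {"dp":[0.16,0.054,0],"angular":[-0.003,-0.009,-0.037],"fingers":0},
  {"dp":[0.32,0.107,0],"angular":[-0.006,-0.018,-0.074],"fingers":0},
  {"dp":[0.48,0.161,0],"angular":[-0.01,-0.027,-0.11],"fingers":0},
  {"dp":[0.64,0.215,0],"angular":[-0.013,-0.035,-0.147],"fingers":0},
  {"dp":[0.8,0.268,0],"angular":[-0.016,-0.044,-0.184],"fingers":0},
  {"dp":[0.959,0.322,0],"angular":[-0.019,-0.053,-0.221],"fingers":0},
  {"dp":[0.959,0.322,0],"angular":[-0.019,-0.053,-0.221],"fingers":0},
  {"dp":[0.959,0.322,0],"angular":[-0.019,-0.053,-0.221],"fingers":0},
])

```text
time: 5.1
tool_pos: [438.5, 17.8, 255.1]
tcp_rot: [-179.9, 9.9, 139.8]
ft_force: [1.0, -0.1, 0.1]
finger_gap: 85.3
grip_force: 0.0
```

>>> step_arm([
  {"dp":[0.121,0.093,-0.017],"angular":[-0.008,-0.018,-0.022],"fingers":0},
  {"dp":[0.242,0.187,-0.034],"angular":[-0.016,-0.037,-0.045],"fingers":0},
  {"dp":[0.363,0.28,-0.051],"angular":[-0.025,-0.055,-0.067],"fingers":0},
  {"dp":[0.483,0.373,-0.068],"angular":[-0.033,-0.073,-0.089],"fingers":0},
  {"dp":[0.604,0.467,-0.085],"angular":[-0.041,-0.092,-0.112],"fingers":0},
  {"dp":[0.725,0.56,-0.102],"angular":[-0.049,-0.11,-0.134],"fingers":0},
  {"dp":[0.725,0.56,-0.102],"angular":[-0.049,-0.11,-0.134],"fingers":0},
  {"dp":[0.725,0.56,-0.102],"angular":[-0.049,-0.11,-0.134],"fingers":0},
])

```text
time: 6.1
tool_pos: [399.2, 197.7, 250.2]
tcp_rot: [-180.0, 30.0, 165.3]
ft_force: [0.6, 0.1, 0.7]
finger_gap: 85.0
grip_force: 0.0
```

Run:
```python
from h import *
im=snapshot('wrist');P=camera_params('wrist');s=sense();print(s['joint_pos'].round(1))
cv2.imwrite('pics/w1.png',im)
C0=np.array([486.6,224.3,126])
print('pred',proj('wrist',C0,P))
for n in ['cap_shell','bottle']:
    for q in masks_of('wrist',n)[:2]:print(n,q['conf'],np.round(q['at']),q['pixels'].sum())
for n in ['cap_top','bottle_mouth']:
    for q in pinpoint('wrist',n)[:2]:print(n,q['conf'],np.round(q['at']))
u=np.array([-.838,.217,.5]);print('pred top',proj('wrist',C0+21*u,P))
P2=dict(P)
for k in range(24):
    pass
T=Ro.align_vectors([u,[.25,.968,0]],[[0,0,1],[0,1,0]])[0]
for x in T.apply(cyl(28.5,-21,21))+C0: cv2.circle(im,tuple(proj('wrist',x,P).round().astype(int).tolist()),1,(0,0,255),-1)
for x in T.apply(box(-31,31,-31,31,-138,-43))+C0: cv2.circle(im,tuple(proj('wrist',x,P).round().astype(int).tolist()),2,(0,255,0),-1)
cv2.imwrite('pics/w1o.png',im)
```

```text
[ 38.7 -38.3 126.3 -24.6  74.5 -33.6]
pred [304.01580627 189.14956226]
cap_shell 0.66 [306. 186.] 3179
bottle 0.62 [290. 222.] 1121
bottle 0.26 [ 20. 239.] 608
cap_top 0.94 [304. 185.]
bottle_mouth 0.49 [301. 192.]
bottle_mouth 0.31 [137. 206.]
pred top [307.36507508 183.235174  ]
```

View pics/w1o.png

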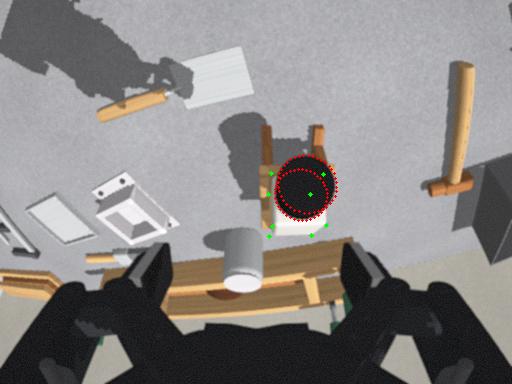

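The overlay matches the cap at (306,186) to about 2 px. The tin at (243,262) is well clear. Approaching.

Run:
```python
from pl import *
c=Cmd(); c.p=np.array([398.6,198.8,250]); c.R=Rt(165.5,-30)
c.to((460.6,231,152.8),Rt(165.5,-45))
c.to((501.7,220.4,110.4),Rt(165.5,-45))
c.save()
```

```text
dp [0.018, 0.233, 0.551] ang [0.0, -0.083, 0.0] | mm 120 deg 15
dp [-0.001, 0.001, 0.3] ang [0.0, 0.0, 0.0] | mm 60 deg 0
```

>>> step_arm([
  {"dp":[0.004,0.058,0.138],"angular":[0,-0.021,0],"fingers":0},
  {"dp":[0.009,0.117,0.275],"angular":[0,-0.041,0],"fingers":0},
  {"dp":[0.013,0.175,0.41],"angular":[0,-0.062,0],"fingers":0},
  {"dp":[0.018,0.233,0.551],"angular":[0,-0.083,0],"fingers":0},
  {"dp":[0.018,0.233,0.551],"angular":[0,-0.083,0],"fingers":0},
  {"dp":[0.018,0.233,0.551],"angular":[0,-0.083,0],"fingers":0},
  {"dp":[0.018,0.233,0.551],"angular":[0,-0.083,0],"fingers":0},
  {"dp":[0.018,0.233,0.551],"angular":[0,-0.083,0],"fingers":0},
])

```text
time: 7.35
tool_pos: [461.5, 231.2, 154.7]
tcp_rot: [179.8, 45.1, 165.3]
ft_force: [-0.6, -0.2, -0.6]
finger_gap: 85.2
grip_force: 0.0
```

Run:
```python
from h import *
im=snapshot('wrist');P=camera_params('wrist');s=sense();print(s['joint_pos'].round(1))
C0=np.array([486.6,224.3,126]);u=np.array([-.838,.217,.5])
q=masks_of('wrist','cap_shell')[0];print(q['conf'],q['at'],q['pixels'].sum())
T=Ro.align_vectors([u,[.25,.968,0]],[[0,0,1],[0,1,0]])[0]
m=hullmask('wrist',T.apply(cyl(28.5,-21,21))+C0,P)>.5
for a in (m,q['pixels']):
    y,x=np.where(a);print(x.min(),x.max(),y.min(),y.max(),x.mean(),y.mean())
# lateral offset in mm at the cap depth
f=192/np.tan(np.radians(P['vfov']/2));print('mm/px',np.linalg.norm(np.array(P['R'])@C0+P['t'])/f)
```

```text
[ 46.3 -22.1 132.2 -48.6  55.4  -5.5]
0.64 [253.2, 221.6] 7156
208 305 176 272 256.25587679005673 223.77087273709807
207 303 174 270 254.84167132476244 221.6630799329234
mm/px 0.6505120306554417
```

>>> step_arm([
  {"dp":[0,0,0.075],"angular":[0,0,0],"fingers":0},
  {"dp":[0,0,0.15],"angular":[0,0,0],"fingers":0},
  {"dp":[0,0,0.225],"angular":[0,0,0],"fingers":0},
  {"dp":[-0.001,0.001,0.3],"angular":[0,0,0],"fingers":0},
  {"dp":[-0.001,0.001,0.3],"angular":[0,0,0],"fingers":0},
  {"dp":[-0.001,0.001,0.3],"angular":[0,0,0],"fingers":0.3},
  {"dp":[-0.001,0.001,0.3],"angular":[0,0,0],"fingers":0.6},
  {"dp":[-0.001,0.001,0.3],"angular":[0,0,0],"fingers":1},
], newtons=70)

```text
time: 8.45
tool_pos: [502.0, 220.6, 111.3]
tcp_rot: [180.0, 45.0, 165.5]
ft_force: [-5.1, -1.2, 4.5]
finger_gap: 57.5
grip_force: 72.8
```

>>> step_arm([
  {"dp":[0,0,0],"angular":[0,0,0],"fingers":1},
  {"dp":[0,0,0],"angular":[0,0,0],"fingers":1},
  {"dp":[0,0,0],"angular":[0,0,0],"fingers":1},
  {"dp":[0,0,0],"angular":[0,0,0],"fingers":1},
  {"dp":[0,0,0],"angular":[0,0,0],"fingers":1},
  {"dp":[0,0,0],"angular":[0,0,0],"fingers":1},
  {"dp":[0,0,0],"angular":[0,0,0],"fingers":1},
  {"dp":[0,0,0],"angular":[0,0,0],"fingers":1},
])

```text
time: 9.45
tool_pos: [502.0, 220.6, 111.3]
tcp_rot: [180.0, 45.0, 165.5]
ft_force: [-5.3, -2.2, 4.2]
finger_gap: 57.1
grip_force: 72.8
```

```bash
cat >> pl.py <<'E'
def atc(C,yaw,tilt,off=22):
    R=Rt(yaw,tilt); return np.array(C,float)+off*R.apply([0,0,1]),R
E
python3 - <<'E'
from pl import *
c=Cmd()
c.to(*atc((486.6,224.3,220),165.5,-45))
c.to(*atc((490,190,265),165.5,-5))
c.to(*atc((510,80,265),175,15))
c.to(*atc((577,-74,240),194.2,15))
c.save()
E
```

```text
dp [-0.332, 0.0, -0.333] ang [0.0, 0.0, 0.0] | mm 94 deg 0
dp [-0.13, -0.162, -0.143] ang [0.0, 0.222, 0.0] | mm 50 deg 40
dp [-0.196, -0.512, 0.014] ang [0.005, 0.111, -0.053] | mm 110 deg 22
dp [-0.421, -0.748, 0.017] ang [0.027, 0.0, -0.103] | mm 172 deg 19
```

>>> step_arm([
  {"dp":[-0.03,0,-0.03],"angular":[0,0,0],"fingers":1},
  {"dp":[-0.08,0,-0.08],"angular":[0,0,0],"fingers":1},
  {"dp":[-0.13,0,-0.13],"angular":[0,0,0],"fingers":1},
  {"dp":[-0.18,0,-0.18],"angular":[0,0,0],"fingers":1},
  {"dp":[-0.23,0,-0.23],"angular":[0,0,0],"fingers":1},
  {"dp":[-0.28,0,-0.28],"angular":[0,0,0],"fingers":1},
  {"dp":[-0.32,0,-0.32],"angular":[0,0,0],"fingers":1},
  {"dp":[-0.332,0,-0.333],"angular":[0,0,0],"fingers":1},
])

```text
time: 10.45
tool_pos: [502.3, 220.7, 206.0]
tcp_rot: [179.9, 45.1, 165.4]
ft_force: [-0.1, 0.5, -6.6]
finger_gap: 57.5
grip_force: 75.5
```

>>> step_arm([
  {"dp":[-0.01,-0.015,-0.013],"angular":[0,0.02,0],"fingers":1},
  {"dp":[-0.03,-0.035,-0.03],"angular":[0,0.05,0],"fingers":1},
  {"dp":[-0.05,-0.06,-0.05],"angular":[0,0.085,0],"fingers":1},
  {"dp":[-0.07,-0.085,-0.075],"angular":[0,0.12,0],"fingers":1},
  {"dp":[-0.09,-0.11,-0.1],"angular":[0,0.155,0],"fingers":1},
  {"dp":[-0.11,-0.14,-0.12],"angular":[0,0.19,0],"fingers":1},
  {"dp":[-0.125,-0.155,-0.137],"angular":[0,0.213,0],"fingers":1},
  {"dp":[-0.13,-0.162,-0.143],"angular":[0,0.222,0],"fingers":1},
])

```text
time: 11.45
tool_pos: [492.8, 188.7, 243.2]
tcp_rot: [-179.9, 5.0, 165.4]
ft_force: [-0.6, 0.4, -6.9]
finger_gap: 57.4
grip_force: 76.1
```

>>> step_arm([
  {"dp":[-0.015,-0.04,0.001],"angular":[0,0.009,-0.004],"fingers":1},
  {"dp":[-0.04,-0.11,0.003],"angular":[0.001,0.024,-0.011],"fingers":1},
  {"dp":[-0.07,-0.18,0.005],"angular":[0.002,0.039,-0.019],"fingers":1},
  {"dp":[-0.1,-0.26,0.007],"angular":[0.002,0.056,-0.027],"fingers":1},
  {"dp":[-0.13,-0.34,0.009],"angular":[0.003,0.074,-0.035],"fingers":1},
  {"dp":[-0.16,-0.42,0.011],"angular":[0.004,0.091,-0.043],"fingers":1},
  {"dp":[-0.185,-0.485,0.013],"angular":[0.005,0.105,-0.05],"fingers":1},
  {"dp":[-0.196,-0.512,0.014],"angular":[0.005,0.111,-0.053],"fingers":1},
])

```text
time: 12.45
tool_pos: [504.7, 79.9, 243.2]
tcp_rot: [-179.9, -15.0, 175.0]
ft_force: [-0.5, 0.9, -6.2]
finger_gap: 57.5
grip_force: 76.2
```

>>> step_arm([
  {"dp":[-0.035,-0.06,0.001],"angular":[0.002,0,-0.008],"fingers":1},
  {"dp":[-0.085,-0.15,0.003],"angular":[0.005,0,-0.021],"fingers":1},
  {"dp":[-0.15,-0.265,0.006],"angular":[0.01,0,-0.036],"fingers":1},
  {"dp":[-0.215,-0.38,0.009],"angular":[0.014,0,-0.053],"fingers":1},
  {"dp":[-0.28,-0.5,0.011],"angular":[0.018,0,-0.069],"fingers":1},
  {"dp":[-0.345,-0.615,0.014],"angular":[0.022,0,-0.085],"fingers":1},
  {"dp":[-0.4,-0.71,0.016],"angular":[0.026,0,-0.098],"fingers":1},
  {"dp":[-0.421,-0.748,0.017],"angular":[0.027,0,-0.103],"fingers":1},
])

```text
time: 13.45
tool_pos: [571.7, -75.8, 218.6]
tcp_rot: [180.0, -15.0, -165.8]
ft_force: [-0.2, 1.3, -6.6]
finger_gap: 57.2
grip_force: 76.3
```

Run:
```python
from h import *
s=sense();print(s['time'],s['joint_pos'].round(1),s['ft_force'].round(1),s['finger_gap'],s['tool_pos'].round(1),s['tcp_rot'].round(1))
a=[]
for c in ('side','top'):
    im=snapshot(c); 
    x=cv2.resize(im[100:260,180:340] if c=='side' else im[110:250,200:340],None,fx=3,fy=3,interpolation=cv2.INTER_CUBIC); a.append(cv2.resize(x,(400,400)))
cv2.imwrite('pics/h.png',np.hstack(a))
im=snapshot('wrist');cv2.imwrite('pics/w2.png',im)
```

```text
13.45 [  -9.    18.2   75.6   -5.9  100.  -113.5] [-0.2  1.3 -6.6] 57.16814207224402 [571.7 -75.8 218.6] [ 180.   -15.  -165.8]
```

View pics/h.png

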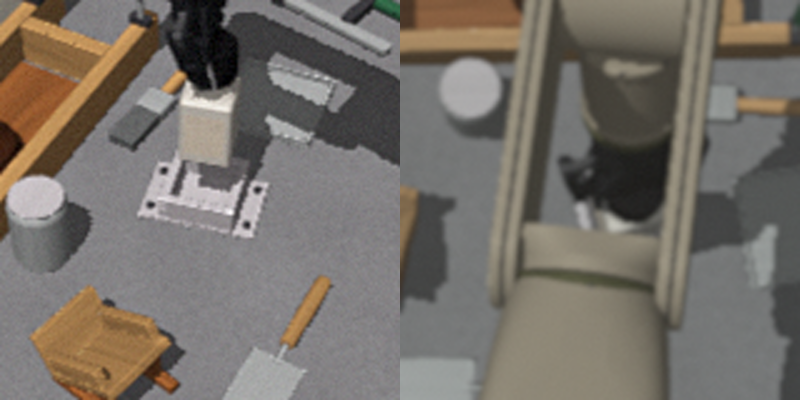

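The side view shows the bottle held upright above the well; its body is at about (208,122) in the crop. The top view is blocked by the arm. I'll measure its tilt and yaw from the side picture.

```bash
cat > fit.py <<'E'
from h import *
from pl import Rt
from scipy.optimize import minimize
def fitb(show=None):
    im=snapshot('side');P=camera_params('side');s=sense()
    R=Ro.from_euler('xyz',s['tcp_rot'],degrees=True); C=s['tool_pos']-22*R.apply([0,0,1])
    q=masks_of('side','bottle'); pc=proj('side',C,P)
    for k in q[:2]: print(k['conf'],np.round(k['at']),k['pixels'].sum(),pc)
    m=min(q,key=lambda k:np.hypot(*(np.array(k['at'])-pc-[0,25])))['pixels'].astype(np.float32)
    g=cv2.GaussianBlur(cv2.cvtColor(im,cv2.COLOR_BGR2GRAY),(3,3),0).astype(np.float32)
    yt=s['tcp_rot'][2]
    cam=-np.array(P['R']).T@np.array(P['t'])
    def cost(p):
        # p: tilt about x, tilt about y (deg, world), yaw, C shift x,y,z
        B=Ro.from_euler('zyx',[p[2],0,0],degrees=True); T=Ro.from_rotvec([p[0],p[1],0],degrees=True)
        W=lambda X:(T*B).apply(X)+C+[p[3],p[4],p[5]]
        b=box(-31,31,-31,31,-138,-43); M=hullmask('side',W(b),P)
        N=np.maximum(M,0); neck=hullmask('side',W(cyl(17,-43,-21)),P)
        cost=np.abs(M-m*(1-neck*(M<.5))).sum()
        for ax in (0,1):
            for sg in (-1,1):
                nrm=np.zeros(3);nrm[ax]=sg; ctr=W(np.array([31*nrm+[0,0,-90]]))[0]
                if (T*B).apply(nrm)@(cam-ctr)>0:
                    f=b[b[:,ax]==sg*31]; mm=hullmask('side',W(f),P)>.95
                    if mm.sum()>15: v=g[mm]; cost+=0.12*np.abs(v-np.median(v)).sum()
        return cost+0.5*(p[0]/3)**2+0.5*(p[1]/6)**2+2*((p[3]/2)**2+(p[4]/2)**2+(p[5]/3)**2)
    best=None
    for y0 in (2,14,26):
        x0=np.array([0,0,y0,0,0,0.]); r=minimize(cost,x0,method='Nelder-Mead',options=dict(initial_simplex=np.vstack([x0]+[x0+d for d in np.diag([4,4,8,3,3,3.])]),maxiter=350))
        print(np.round(r.x,1),round(r.fun,1))
        if best is None or r.fun<best.fun: best=r
    print('C',C.round(1)); return best.x,C
if __name__=='__main__': fitb()
E
python3 fit.py
```

```text
0.82 [263. 150.] 745 [263.90764621 122.77148376]
[-5.2 -3.8 17.7 -2.   6.5 -2.5] 463.9
[-2.9 -2.3 19.3 -0.   3.9 -2.4] 483.1
[-4.5 -2.4 20.8  1.   6.4 -3. ] 488.2
C [576.9 -73.3 240.4]
```

View pics/w2.png

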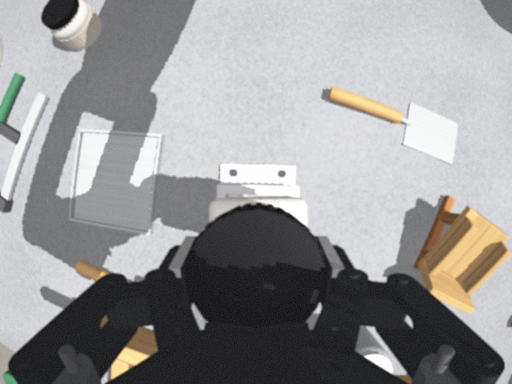

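The wrist view shows the near flange at (258,175) and the bottle's shoulder edge at (258,203), nearly parallel and centred. I'll overlay the models to read tilt and offsets.

Run:
```python
from h import *
from scipy.optimize import minimize
s=sense();P=camera_params('wrist');im=cv2.imread('pics/w2.png')
R=Ro.from_euler('xyz',s['tcp_rot'],degrees=True); C=s['tool_pos']-22*R.apply([0,0,1])
z=4;x0,y0=200,150
o=cv2.resize(im[y0:y0+75,x0:x0+120],None,fx=6.5,fy=6.5,interpolation=cv2.INTER_CUBIC)
def L(a,b,col,n=20):
    pts=np.array([(proj('wrist',a+(b-a)*t,P)-[x0,y0]+.5)*6.5 for t in np.linspace(0,1,n)]).round().astype(np.int32)
    cv2.polylines(o,[pts],False,col,1)
def rect(X,col):
    for i in range(4): L(X[i],X[(i+1)%4],col)
W=lambda X:fz(580,-74,14.2,np.array(X,float))
rect(W([[-73,-47,0],[-47,-47,0],[-47,47,0],[-73,47,0]]),(0,0,255))
rect(W([[-47,-47,42],[47,-47,42],[47,47,42],[-47,47,42]]),(255,0,0))
rect(W([[-35,-35,42],[35,-35,42],[35,35,42],[-35,35,42]]),(255,255,0))
for zz,col in ((-43,(0,200,0)),(-138,(0,255,255))):
    rect(fz(C[0],C[1],14.2,np.array([[-31,-31,zz],[31,-31,zz],[31,31,zz],[-31,31,zz]],float),C[2]),col)
cv2.imwrite('pics/w2o.png',o)
```

```text
(no output)
```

View pics/w2o.png

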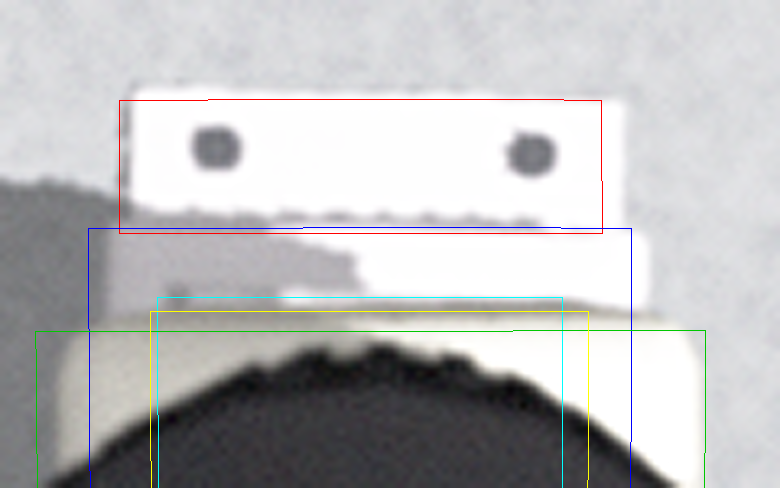

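```bash
cat > fw.py <<'E'
from h import *
from scipy.optimize import minimize
im=snapshot('wrist');P=camera_params('wrist');s=sense()
R=Ro.from_euler('xyz',s['tcp_rot'],degrees=True); C=s['tool_pos']-22*R.apply([0,0,1])
q=masks_of('wrist','bottle');k=masks_of('wrist','cap_shell');w=masks_of('wrist','well')
for r in (q,k,w): print([(round(a['conf'],2),np.round(a['at']).tolist(),int(a['pixels'].sum())) for a in r[:2]])
b=q[0]['pixels'];np.savez('pics/fw.npz',b=b,k=k[0]['pixels'] if k else b,w=w[0]['pixels'] if w else b,im=im)
ok=np.ones((384,512),bool); ok[225:]=False
if k: ok&=~cv2.dilate(k[0]['pixels'].astype(np.uint8),np.ones((3,3))).astype(bool)
m=b.astype(np.float32); a=np.linspace(0,2*np.pi,12)
# body with ~6 mm rounded vertical edges
sect=np.vstack([[[sx*25+6*np.cos(t),sy*25+6*np.sin(t)] for t in a] for sx in (-1,1) for sy in (-1,1)])
def cost(p):
    T=Ro.from_rotvec([p[0],p[1],0],degrees=True)*Ro.from_euler('z',p[2],degrees=True)
    pts=np.vstack([np.c_[sect,np.full(len(sect),z)] for z in (-138,-46)])
    M=hullmask('wrist',T.apply(pts)+C+[p[3],p[4],0],P)
    return np.abs(M-m)[ok].sum()+.3*((p[0]/3)**2+(p[1]/3)**2+(p[3]/1)**2+(p[4]/1)**2)
for y0 in (6,14,22):
    x0=np.array([0,0,y0,0,0.]);r=minimize(cost,x0,method='Nelder-Mead',options=dict(initial_simplex=np.vstack([x0]+[x0+d for d in np.diag([3,3,6,2,2.])]),maxiter=300));print(np.round(r.x,1),round(r.fun,1))
print('C',C.round(1),s['time'])
E
python3 fw.py
```

```text
[(0.56, [266.0, 202.0], 1266)]
[(0.72, [256.0, 265.0], 13970)]
[(0.84, [257.0, 182.0], 2559), (0.33, [68.0, 21.0], 2304)]
[ 1.3  0.3 15.5 -0.9 -1.1] 93.9
[ 0.2  0.4 15.8 -0.4  0.6] 70.7
[-0.1  0.8 15.9  0.3  1.1] 81.7
C [576.9 -73.3 240.5] 13.75
```

Run:
```python
from pl import *
c=Cmd()
c.to(*atc((579,-72.7,189),192.2,15))
c.save()
from h import *
print(np.mean([sense()['tool_pos'] for _ in range(5)],0))
```

```text
dp [-0.077, 0.005, 0.243] ang [-0.003, 0.0, 0.011] | mm 51 deg 2
[571.49954984 -74.95843698 219.27987225]
```

>>> step_arm([
  {"dp":[-0.006,0.0,0.02],"angular":[0,0,0.001],"fingers":1},
  {"dp":[-0.019,0.001,0.06],"angular":[-0.001,0,0.003],"fingers":1},
  {"dp":[-0.035,0.002,0.11],"angular":[-0.001,0,0.005],"fingers":1},
  {"dp":[-0.051,0.003,0.16],"angular":[-0.002,0,0.007],"fingers":1},
  {"dp":[-0.067,0.004,0.21],"angular":[-0.003,0,0.01],"fingers":1},
  {"dp":[-0.077,0.005,0.243],"angular":[-0.003,0,0.011],"fingers":1},
  {"dp":[-0.077,0.005,0.243],"angular":[-0.003,0,0.011],"fingers":1},
  {"dp":[-0.077,0.005,0.243],"angular":[-0.003,0,0.011],"fingers":1},
])

```text
time: 14.9
tool_pos: [573.7, -74.0, 168.5]
tcp_rot: [180.0, -15.0, -167.9]
ft_force: [-0.1, 0.4, -6.8]
finger_gap: 57.7
grip_force: 76.3
```

```bash
python3 fw.py
python3 - <<'E'
from h import *
s=sense();P=camera_params('wrist');d=np.load('pics/fw.npz');im=d['im']
R=Ro.from_euler('xyz',s['tcp_rot'],degrees=True); C=s['tool_pos']-22*R.apply([0,0,1])
F=5;x0,y0=178,108
o=cv2.resize(im[y0:y0+115,x0:x0+156],None,fx=F,fy=F,interpolation=cv2.INTER_CUBIC)
o=(255*(o/255.)**2).astype(np.uint8)
def rect(X,col):
    for i in range(4):
        pts=np.array([(proj('wrist',X[i]+(X[(i+1)%4]-X[i])*t,P)-[x0,y0]+.5)*F for t in np.linspace(0,1,15)]).round().astype(np.int32)
        cv2.polylines(o,[pts],False,col,1)
W=lambda X:fz(579,-72.5,13.8,np.array(X,float))
rect(W([[-73,-47,6],[-47,-47,6],[-47,47,6],[-73,47,6]]),(0,0,255))
for r,col in ((47,(255,0,0)),(35,(255,255,0))): rect(W([[-r,-r,42],[r,-r,42],[r,r,42],[-r,r,42]]),col)
for zz,col in ((-43,(0,200,0)),(-138,(0,255,255))): rect(fz(C[0],C[1],13.8,np.array([[-31,-31,zz],[31,-31,zz],[31,31,zz],[-31,31,zz]],float),C[2]),col)
cv2.imwrite('pics/w3o.png',o)
E
```

```text
[(0.85, [264.0, 203.0], 1331), (0.35, [48.0, 16.0], 2106)]
[(0.79, [256.0, 268.0], 13907)]
[(0.94, [254.0, 179.0], 3725), (0.19, [266.0, 201.0], 1255)]
[-0.5  0.2 12.8 -1.   1. ] 73.6
[ 0.2  0.8 12.7 -0.1  0.8] 76.0
[ 0.7  0.7 12.2 -0.4  0.4] 69.7
C [579.4 -72.8 190. ] 14.95
```

View pics/w3o.png

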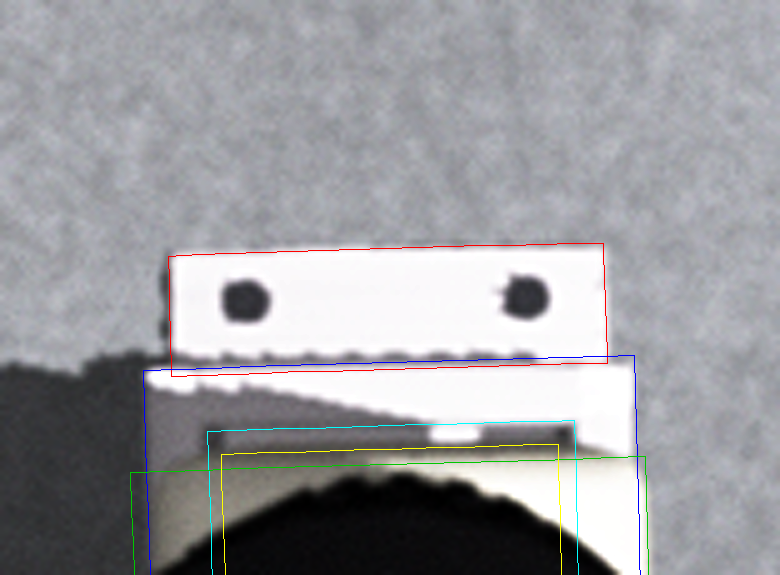

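The opening fits the model at (579,−72.5), yaw about 13°, with the bottle centred and about 12.6° in yaw. Lowering it in.

Run:
```python
from pl import *
c=Cmd()
c.to(*atc((579,-73,152),192.4,15))
c.save()
c.to(*atc((579,-73,147),192.4,15))
```

```text
dp [-0.048, -0.002, 0.179] ang [0.001, 0.0, -0.001] | mm 37 deg 0
dp [-0.006, 0.0, 0.024] ang [0.0, 0.0, 0.0] | mm 5 deg 0
```

>>> step_arm([
  {"dp":[-0.004,0,0.015],"angular":[0,0,0],"fingers":1},
  {"dp":[-0.011,0,0.04],"angular":[0,0,0],"fingers":1},
  {"dp":[-0.019,-0.001,0.07],"angular":[0,0,0],"fingers":1},
  {"dp":[-0.027,-0.001,0.1],"angular":[0,0,0],"fingers":1},
  {"dp":[-0.035,-0.001,0.13],"angular":[0.001,0,-0.001],"fingers":1},
  {"dp":[-0.043,-0.002,0.16],"angular":[0.001,0,-0.001],"fingers":1},
  {"dp":[-0.048,-0.002,0.179],"angular":[0.001,0,-0.001],"fingers":1},
  {"dp":[-0.048,-0.002,0.179],"angular":[0.001,0,-0.001],"fingers":1},
])

```text
time: 16.1
tool_pos: [573.3, -74.2, 130.6]
tcp_rot: [-179.9, -15.0, -167.7]
ft_force: [-0.5, 0.3, -7.0]
finger_gap: 57.1
grip_force: 76.3
```

>>> step_arm([
  {"dp":[-0.001,0,0.004],"angular":[0,0,0],"fingers":1},
  {"dp":[-0.002,0,0.008],"angular":[0,0,0],"fingers":1},
  {"dp":[-0.003,0,0.012],"angular":[0,0,0],"fingers":1},
  {"dp":[-0.004,0,0.016],"angular":[0,0,0],"fingers":1},
  {"dp":[-0.005,0,0.02],"angular":[0,0,0],"fingers":1},
  {"dp":[-0.006,0,0.024],"angular":[0,0,0],"fingers":1},
  {"dp":[-0.006,0,0.024],"angular":[0,0,0],"fingers":1},
  {"dp":[-0.006,0,0.024],"angular":[0,0,0],"fingers":1},
])

```text
time: 17.1
tool_pos: [573.5, -74.3, 126.1]
tcp_rot: [-179.9, -15.0, -167.7]
ft_force: [-0.5, 0.8, -6.3]
finger_gap: 57.1
grip_force: 76.3
```

>>> step_arm([
  {"dp":[-0.001,0,0.004],"angular":[0,0,0],"fingers":1},
  {"dp":[-0.001,0,0.005],"angular":[0,0,0],"fingers":1},
  {"dp":[-0.002,0,0.007],"angular":[0,0,0],"fingers":1},
  {"dp":[-0.002,0,0.009],"angular":[0,0,0],"fingers":1},
  {"dp":[-0.003,0,0.011],"angular":[0,0,0],"fingers":1},
  {"dp":[-0.003,0,0.012],"angular":[0,0,0],"fingers":1},
  {"dp":[-0.004,0,0.014],"angular":[0,0,0],"fingers":1},
  {"dp":[-0.004,0,0.014],"angular":[0,0,0],"fingers":1},
])

```text
time: 18.1
tool_pos: [574.0, -74.2, 124.4]
tcp_rot: [-179.9, -14.9, -167.7]
ft_force: [-1.5, 3.4, 7.3]
finger_gap: 57.5
grip_force: 77.3
```

Run:
```python
from pl import *
c=Cmd()
c.to(*atc((579,-73,147),192.4,15)); c.p=c.p+c.R.apply([-.8,0,2.8])
R=c.R
c.to(c.p-R.apply([0,0,95]),R)
c.to((579,-73,225),Rt(148,7))
c.to((579,-73,215),Rt(105))
c.save()
```

```text
dp [-0.006, 0.0, 0.024] ang [0.0, 0.0, 0.0] | mm 5 deg 0
dp [0.0, 0.0, -0.475] ang [0.0, 0.0, 0.0] | mm 95 deg 0
dp [0.105, 0.0, -0.026] ang [-0.047, -0.042, 0.242] | mm 22 deg 45
dp [-0.006, 0.0, 0.05] ang [-0.015, -0.037, 0.239] | mm 10 deg 44
```

>>> step_arm([
  {"dp":[0,0,-0.004],"angular":[0,0,0],"fingers":1},
  {"dp":[0,0,-0.004],"angular":[0,0,0],"fingers":0.5},
  {"dp":[0,0,-0.004],"angular":[0,0,0],"fingers":0},
  {"dp":[0,0,-0.004],"angular":[0,0,0],"fingers":0},
  {"dp":[0,0,-0.004],"angular":[0,0,0],"fingers":0},
  {"dp":[0,0,-0.004],"angular":[0,0,0],"fingers":0},
  {"dp":[0,0,-0.03],"angular":[0,0,0],"fingers":0},
  {"dp":[0,0,-0.1],"angular":[0,0,0],"fingers":0},
])

```text
time: 19.1
tool_pos: [578.2, -73.1, 142.5]
tcp_rot: [-179.9, -15.1, -167.7]
ft_force: [0.4, -0.0, -0.6]
finger_gap: 85.7
grip_force: 0.0
```

>>> step_arm([
  {"dp":[0,0,-0.1],"angular":[0,0,0],"fingers":0},
  {"dp":[0,0,-0.25],"angular":[0,0,0],"fingers":0},
  {"dp":[0,0,-0.375],"angular":[0,0,0],"fingers":0},
  {"dp":[0,0,-0.375],"angular":[0,0,0],"fingers":0},
  {"dp":[0.02,0,-0.38],"angular":[-0.01,-0.01,0.05],"fingers":0},
  {"dp":[0.05,0,-0.39],"angular":[-0.022,-0.02,0.11],"fingers":0},
  {"dp":[0.08,0,-0.395],"angular":[-0.035,-0.03,0.17],"fingers":0},
  {"dp":[0.105,0,-0.401],"angular":[-0.047,-0.042,0.242],"fingers":0},
])

```text
time: 20.1
tool_pos: [578.5, -73.2, 224.8]
tcp_rot: [-179.8, -7.6, 151.0]
ft_force: [-0.3, 0.4, 0.6]
finger_gap: 85.5
grip_force: 0.0
```

>>> step_arm([
  {"dp":[-0.001,0,0.01],"angular":[-0.003,-0.007,0.05],"fingers":0},
  {"dp":[-0.002,0,0.02],"angular":[-0.006,-0.015,0.1],"fingers":0},
  {"dp":[-0.004,0,0.03],"angular":[-0.009,-0.023,0.15],"fingers":0},
  {"dp":[-0.005,0,0.04],"angular":[-0.012,-0.03,0.2],"fingers":0},
  {"dp":[-0.006,0,0.05],"angular":[-0.015,-0.037,0.239],"fingers":0},
  {"dp":[-0.006,0,0.05],"angular":[-0.015,-0.037,0.239],"fingers":0},
  {"dp":[-0.006,0,0.05],"angular":[-0.015,-0.037,0.239],"fingers":0},
  {"dp":[-0.006,0,0.05],"angular":[-0.015,-0.037,0.239],"fingers":0},
])

```text
time: 21.1
tool_pos: [578.9, -73.0, 215.3]
tcp_rot: [-179.5, -0.3, 108.4]
ft_force: [-0.1, 0.7, 0.5]
finger_gap: 85.3
grip_force: 0.0
```

Run:
```python
from h import *
im=snapshot('wrist');P=camera_params('wrist');s=sense();print(s['tool_pos'].round(1),s['tcp_rot'].round(1),s['joint_pos'].round(1))
q=masks_of('wrist','cap_shell')[0];y,x=np.where(q['pixels']);print(q['conf'],x.min(),x.max(),y.min(),y.max())
C=np.array([579,-73,146.])
m=q['pixels'].astype(np.float32)
from scipy.optimize import minimize
f=lambda p:np.abs(hullmask('wrist',cyl(28.5,-21,21)+C+[p[0],p[1],p[2]],P)-m).sum()+.3*(p[2]/1)**2
r=minimize(f,[0,0,0],method='Nelder-Mead',options=dict(initial_simplex=[[0,0,0],[5,0,0],[0,5,0],[0,0,3]]));print(r.x+C,r.fun)
snapshot('side')
for n in ('cap_top','bottle_mouth'):
    for k in pinpoint('side',n)[:1]:print(n,k['conf'],np.round(k['at'],1),proj('side',C+[0,0,21] if n=='cap_top' else C+[0,0,-4]))
qq=masks_of('side','cap_shell')[0];print(qq['conf'],qq['at'],proj('side',C))
cv2.imwrite('pics/w4.png',im)
```

```text
[579.  -73.1 215.3] [-179.5   -0.3  108.4] [-12.2   5.9  88.6   0.   86.1 -30.6]
0.77 215 297 162 250
[576.62289913 -69.67095611 145.93910787] 119.43861235543866
cap_top 0.6 [261.4 143.9] [262.64097976 141.8732049 ]
bottle_mouth 0.66 [259.8 151.9] [262.46697461 148.06690517]
0.61 [261.9, 147.1] [262.49447422 147.08805875]
```

Run:
```python
from h import *
from scipy.optimize import minimize
im=cv2.imread('pics/w4.png');P=camera_params('wrist')
g=cv2.cvtColor(im,cv2.COLOR_BGR2GRAY)
d=(g<75).astype(np.uint8); n,l,st,ce=cv2.connectedComponentsWithStats(d)
i=l[205,256];print(st[i],ce[i])
for r in (170,190,206,225,240): 
    x=np.where(l[r]==i)[0];print(r,x.min(),x.max())
C=np.array([579,-73,146.])
for c in (C,C+[0,1,0],C+[0,2,0],C+[-2,0,0]):
    M=hullmask('wrist',cyl(28.5,-21,21)+c,P)>.5;y,x=np.where(M);print(c,x.min(),x.max(),y.min(),y.max(),[ (np.where(M[r])[0].min(),np.where(M[r])[0].max()) for r in (170,190,206,225,240)])
M=hullmask('wrist',cyl(28.5,-21,21)+C,P)
o=im.copy(); cs,_=cv2.findContours((M>.5).astype(np.uint8),0,2);cv2.drawContours(o,cs,-1,(0,0,255),1)
cv2.imwrite('pics/w4o.png',cv2.resize(o[100:300,130:390],None,fx=3,fy=3))
```

```text
[ 216  163   81   87 5452] [255.60253118 207.34170946]
170 235 275
190 221 290
206 216 295
225 218 293
240 228 281
[579. -73. 146.] 216 298 166 255 [(np.int64(241), np.int64(274)), (np.int64(224), np.int64(291)), (np.int64(218), np.int64(297)), (np.int64(217), np.int64(297)), (np.int64(225), np.int64(290))]
[579. -72. 146.] 217 299 165 253 [(np.int64(240), np.int64(276)), (np.int64(224), np.int64(292)), (np.int64(218), np.int64(298)), (np.int64(218), np.int64(297)), (np.int64(227), np.int64(289))]
[579. -71. 146.] 217 299 164 252 [(np.int64(238), np.int64(278)), (np.int64(224), np.int64(293)), (np.int64(218), np.int64(299)), (np.int64(219), np.int64(298)), (np.int64(228), np.int64(288))]
[577. -73. 146.] 213 296 166 254 [(np.int64(237), np.int64(273)), (np.int64(221), np.int64(289)), (np.int64(214), np.int64(295)), (np.int64(215), np.int64(294)), (np.int64(223), np.int64(287))]
```

View pics/w4o.png

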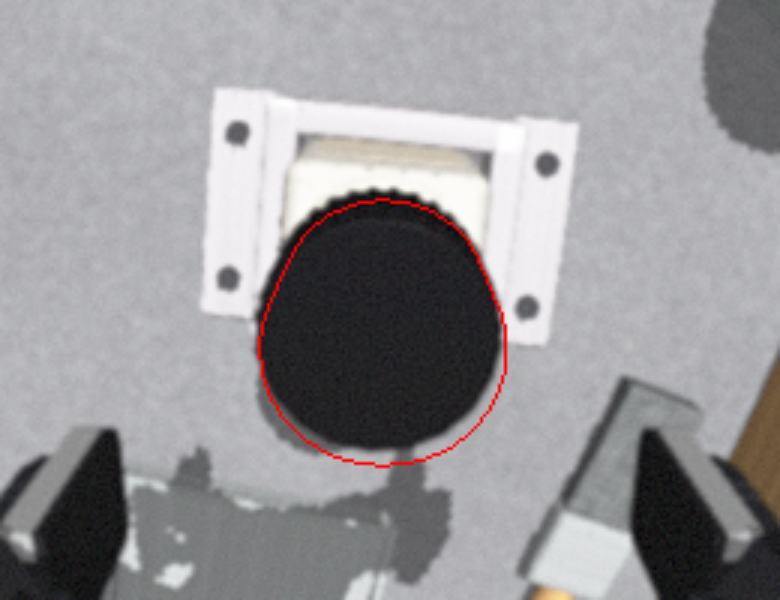

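The bottle is fully seated in the well. Its cap sits about 2 mm towards +y of the model, roughly at (578.3,−71.3). Next I'll descend, grip and press.

Run:
```python
from pl import *
c=Cmd(); c.p=np.array([578.9,-73,215.3]); c.R=Ro.from_euler('xyz',[-179.5,-.3,108.4],degrees=True)
c.to((578.3,-71.5,128),Rt(106)); c.save()
```

```text
dp [0.006, 0.003, 0.437] ang [-0.003, -0.002, 0.013] | mm 87 deg 2
```

>>> step_arm([
  {"dp":[0.006,0.003,0.08],"angular":[-0.003,-0.002,0.013],"fingers":0},
  {"dp":[0.006,0.003,0.2],"angular":[-0.003,-0.002,0.013],"fingers":0},
  {"dp":[0.006,0.003,0.32],"angular":[-0.003,-0.002,0.013],"fingers":0},
  {"dp":[0.006,0.003,0.41],"angular":[-0.003,-0.002,0.013],"fingers":0},
  {"dp":[0.006,0.003,0.437],"angular":[-0.003,-0.002,0.013],"fingers":0},
  {"dp":[0.006,0.003,0.437],"angular":[-0.003,-0.002,0.013],"fingers":0},
  {"dp":[0.006,0.003,0.437],"angular":[-0.003,-0.002,0.013],"fingers":0.5},
  {"dp":[0.006,0.003,0.437],"angular":[-0.003,-0.002,0.013],"fingers":1},
], newtons=80)

```text
time: 22.4
tool_pos: [578.8, -71.6, 129.2]
tcp_rot: [179.9, 0.1, 106.0]
ft_force: [-3.1, -0.4, 5.8]
finger_gap: 57.1
grip_force: 83.5
```

>>> step_arm([
  {"dp":[0,0,0],"angular":[0,0,0],"fingers":1},
  {"dp":[0,0,0],"angular":[0,0,0],"fingers":1},
  {"dp":[0,0,0],"angular":[0,0,0],"fingers":1},
  {"dp":[0,0,0.005],"angular":[0,0,0],"fingers":1},
  {"dp":[0,0,0.01],"angular":[0,0,0],"fingers":1},
  {"dp":[0,0,0.015],"angular":[0,0,0],"fingers":1},
  {"dp":[0,0,0.02],"angular":[0,0,0],"fingers":1},
  {"dp":[0,0,0.02],"angular":[0,0,0],"fingers":1},
])

```text
time: 23.4
tool_pos: [579.6, -71.7, 127.2]
tcp_rot: [179.8, 0.2, 106.0]
ft_force: [-6.2, 0.6, 15.9]
finger_gap: 56.8
grip_force: 84.4
```

>>> step_arm([
  {"dp":[0,0,0.002],"angular":[0,0,-0.03],"fingers":1},
  {"dp":[0,0,0.002],"angular":[0,0,-0.065],"fingers":1},
  {"dp":[0,0,0.002],"angular":[0,0,-0.1],"fingers":1},
  {"dp":[0,0,0.002],"angular":[0,0,-0.135],"fingers":1},
  {"dp":[0,0,0.002],"angular":[0,0,-0.17],"fingers":1},
  {"dp":[0,0,0.002],"angular":[0,0,-0.205],"fingers":1},
  {"dp":[0,0,0.002],"angular":[0,0,-0.24],"fingers":1},
  {"dp":[0,0,0.002],"angular":[0,0,-0.27],"fingers":1},
])

```text
time: 24.4
tool_pos: [580.3, -71.5, 126.3]
tcp_rot: [179.9, 0.4, 154.8]
ft_force: [0.0, 0.4, 9.2]
finger_gap: 57.0
grip_force: 83.8
```

Run:
```python
from h import *
for _ in range(2):
    s=sense();print(s['tool_pos'].round(1),s['tcp_rot'].round(1),s['ft_force'].round(1),s['wrist_torque'].round(2),s['joint_pos'].round(1))
    camera_params('top'); snapshot('top')
```

```text
[580.3 -71.5 126.3] [179.9   0.4 154.8] [0.  0.4 9.2] [ 0.28 -0.07 -0.05] [-12.    8.9  94.8   0.   75.9 -76.8]
[580.3 -71.5 126.3] [179.9   0.4 155. ] [-0.1  1.   9.6] [ 0.24 -0.03 -0.05] [-12.    8.9  94.8  -0.   75.9 -77.1]
```

>>> step_arm([
  {"dp":[0,0,0.005],"angular":[0,0,0],"fingers":1},
  {"dp":[0,0,0.01],"angular":[0,0,0],"fingers":1},
  {"dp":[0,0,0.014],"angular":[0,0,0],"fingers":1},
  {"dp":[0,0,0.014],"angular":[0,0,0],"fingers":1},
  {"dp":[0,0,0.014],"angular":[0,0,-0.01],"fingers":1},
  {"dp":[0,0,0.014],"angular":[0,0,-0.03],"fingers":1},
  {"dp":[0,0,0.014],"angular":[0,0,-0.05],"fingers":1},
  {"dp":[0,0,0.014],"angular":[0,0,-0.07],"fingers":1},
])

```text
time: 25.5
tool_pos: [580.9, -71.5, 124.7]
tcp_rot: [180.0, 0.5, 167.3]
ft_force: [-1.5, 1.5, 14.9]
finger_gap: 56.7
grip_force: 84.4
```

Run:
```python
from h import *
s=sense();print(s['tool_pos'].round(1),s['tcp_rot'].round(1),s['ft_force'].round(1),s['wrist_torque'].round(2),s['joint_pos'].round(1))
```

```text
[580.9 -71.5 124.7] [180.    0.5 167.3] [-1.5  1.5 14.9] [ 0.52  0.26 -0.09] [-12.    9.   94.9   0.   75.6 -89.3]
```

>>> step_arm([
  {"dp":[0,0,0.003],"angular":[0,0,-0.03],"fingers":1},
  {"dp":[0,0,0.003],"angular":[0,0,-0.06],"fingers":1},
  {"dp":[0,0,0.003],"angular":[0,0,-0.09],"fingers":1},
  {"dp":[0,0,0.003],"angular":[0,0,-0.12],"fingers":1},
  {"dp":[0,0,0.003],"angular":[0,0,-0.15],"fingers":1},
  {"dp":[0,0,0.003],"angular":[0,0,-0.18],"fingers":1},
  {"dp":[0,0,0.003],"angular":[0,0,-0.21],"fingers":1},
  {"dp":[0,0,0.003],"angular":[0,0,-0.21],"fingers":1},
])

```text
time: 26.5
tool_pos: [581.7, -71.9, 124.5]
tcp_rot: [-179.7, 0.4, -155.0]
ft_force: [1.4, 1.3, 14.6]
finger_gap: 56.9
grip_force: 84.1
```

Run:
```python
from h import *
s=sense();print(s['tool_pos'].round(1),s['tcp_rot'].round(1),s['ft_force'].round(1),s['wrist_torque'].round(2),s['joint_pos'].round(1))
```

```text
[581.7 -71.9 124.5] [-179.7    0.4 -155. ] [ 1.4  1.3 14.6] [ 0.2  -0.13 -0.81] [ -12.1    9.1   94.9    0.    75.5 -127. ]
```

A torque of 0.81 N m after about 99° of turning means the firm stop. I'll try a gentle lift.

>>> step_arm([
  {"dp":[0,0,-0.01],"angular":[0,0,0.005],"fingers":1},
  {"dp":[0,0,-0.02],"angular":[0,0,0.01],"fingers":1},
  {"dp":[0,0,-0.035],"angular":[0,0,0.015],"fingers":1},
  {"dp":[0,0,-0.05],"angular":[0,0,0.015],"fingers":1},
  {"dp":[0,0,-0.065],"angular":[0,0,0.015],"fingers":1},
  {"dp":[0,0,-0.08],"angular":[0,0,0.015],"fingers":1},
  {"dp":[0,0,-0.09],"angular":[0,0,0.015],"fingers":1},
  {"dp":[0,0,-0.09],"angular":[0,0,0.015],"fingers":1},
])

```text
time: 27.5
tool_pos: [578.2, -71.4, 138.2]
tcp_rot: [-179.9, 0.0, -157.7]
ft_force: [2.0, -0.7, -0.5]
finger_gap: 57.0
grip_force: 85.2
```

Run:
```python
from h import *
s=sense();print(s['tool_pos'].round(1),s['tcp_rot'].round(1),s['ft_force'].round(1),s['wrist_torque'].round(2),s['joint_pos'].round(1))
```

```text
[578.2 -71.4 138.2] [-179.9    0.  -157.7] [ 2.  -0.7 -0.5] [-0.09 -0.29  0.08] [ -12.1    8.3   94.3   -0.    77.4 -124.3]
```

Run:
```python
from pl import *
c=Cmd(); c.p=np.array([578.3,-71.5,138.2]); c.R=Rt(202.3)
c.to((578.3,-71.5,228),Rt(202.3))
c.to((571,-255,150),Rt(142))
c.to((571,-275,30),Rt(142))
c.to((571,-275,12),Rt(142))
c.save()
```

```text
dp [0.0, 0.0, -0.449] ang [0.0, 0.0, 0.0] | mm 90 deg 0
dp [0.382, -0.835, 0.39] ang [0.0, 0.0, 0.335] | mm 200 deg 60
dp [-0.062, -0.079, 0.6] ang [0.0, 0.0, 0.0] | mm 122 deg 0
dp [0.0, 0.0, 0.09] ang [0.0, 0.0, 0.0] | mm 18 deg 0
```

>>> step_arm([
  {"dp":[0,0,-0.03],"angular":[0,0,0],"fingers":1},
  {"dp":[0,0,-0.08],"angular":[0,0,0],"fingers":1},
  {"dp":[0,0,-0.15],"angular":[0,0,0],"fingers":1},
  {"dp":[0,0,-0.23],"angular":[0,0,0],"fingers":1},
  {"dp":[0,0,-0.31],"angular":[0,0,0],"fingers":1},
  {"dp":[0,0,-0.38],"angular":[0,0,0],"fingers":1},
  {"dp":[0,0,-0.43],"angular":[0,0,0],"fingers":1},
  {"dp":[0,0,-0.449],"angular":[0,0,0],"fingers":1},
])

```text
time: 28.5
tool_pos: [578.4, -71.4, 228.8]
tcp_rot: [-179.9, 0.1, -157.7]
ft_force: [-0.0, 0.6, -1.1]
finger_gap: 56.8
grip_force: 85.4
```

Run:
```python
from h import *
s=sense();print(s['tool_pos'].round(1),s['ft_force'].round(1))
im=snapshot('side');cv2.imwrite('pics/s5.png',cv2.resize(im[80:220,180:340],None,fx=4,fy=4,interpolation=cv2.INTER_CUBIC))
```

```text
[578.4 -71.4 228.8] [-0.   0.6 -1.1]
```

View pics/s5.png

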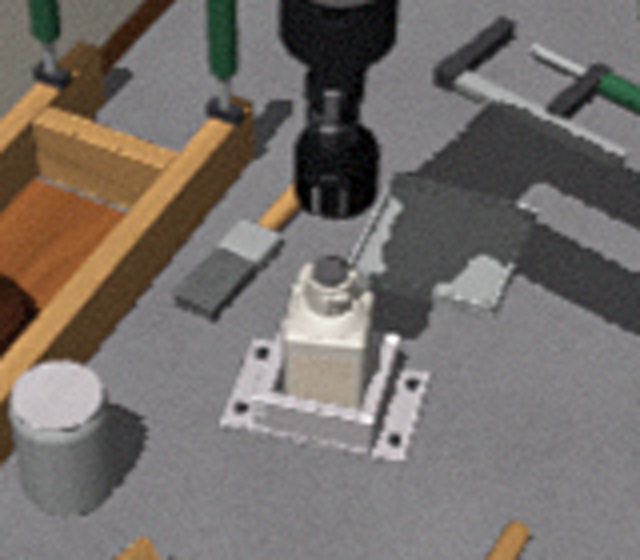

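The cap is off, held at (337,170) in the crop, and the open bottle stands in the well. Carrying the cap to the tray.

>>> step_arm([
  {"dp":[0.03,-0.06,0.01],"angular":[0,0,0.025],"fingers":1},
  {"dp":[0.08,-0.17,0.05],"angular":[0,0,0.07],"fingers":1},
  {"dp":[0.14,-0.31,0.12],"angular":[0,0,0.125],"fingers":1},
  {"dp":[0.2,-0.45,0.19],"angular":[0,0,0.18],"fingers":1},
  {"dp":[0.27,-0.59,0.26],"angular":[0,0,0.235],"fingers":1},
  {"dp":[0.33,-0.72,0.32],"angular":[0,0,0.285],"fingers":1},
  {"dp":[0.37,-0.81,0.37],"angular":[0,0,0.32],"fingers":1},
  {"dp":[0.382,-0.835,0.39],"angular":[0,0,0.335],"fingers":1},
])

```text
time: 29.55
tool_pos: [569.6, -255.9, 148.1]
tcp_rot: [-180.0, -0.1, 141.7]
ft_force: [-0.5, 0.0, -1.4]
finger_gap: 56.8
grip_force: 85.5
```

>>> step_arm([
  {"dp":[-0.01,-0.01,0.04],"angular":[0,0,0],"fingers":1},
  {"dp":[-0.02,-0.03,0.13],"angular":[0,0,0],"fingers":1},
  {"dp":[-0.035,-0.045,0.24],"angular":[0,0,0],"fingers":1},
  {"dp":[-0.05,-0.06,0.35],"angular":[0,0,0],"fingers":1},
  {"dp":[-0.06,-0.075,0.45],"angular":[0,0,0],"fingers":1},
  {"dp":[-0.062,-0.079,0.53],"angular":[0,0,0],"fingers":1},
  {"dp":[-0.062,-0.079,0.58],"angular":[0,0,0],"fingers":1},
  {"dp":[-0.062,-0.079,0.6],"angular":[0,0,0],"fingers":1},
])

```text
time: 30.55
tool_pos: [570.8, -274.9, 29.5]
tcp_rot: [-180.0, 0.0, 142.0]
ft_force: [-0.1, 0.8, -0.8]
finger_gap: 56.9
grip_force: 85.5
```

>>> step_arm([
  {"dp":[0,0,0.02],"angular":[0,0,0],"fingers":1},
  {"dp":[0,0,0.04],"angular":[0,0,0],"fingers":1},
  {"dp":[0,0,0.06],"angular":[0,0,0],"fingers":1},
  {"dp":[0,0,0.075],"angular":[0,0,0],"fingers":1},
  {"dp":[0,0,0.085],"angular":[0,0,0],"fingers":1},
  {"dp":[0,0,0.09],"angular":[0,0,0],"fingers":1},
  {"dp":[0,0,0.09],"angular":[0,0,0],"fingers":1},
  {"dp":[0,0,0.09],"angular":[0,0,0],"fingers":1},
])

```text
time: 31.55
tool_pos: [571.1, -275.2, 12.3]
tcp_rot: [180.0, 0.1, 142.0]
ft_force: [0.3, -0.8, -0.4]
finger_gap: 56.8
grip_force: 85.5
```

Now down slowly until contact.

>>> step_arm([
  {"dp":[0,0,0.003],"angular":[0,0,0],"fingers":1},
  {"dp":[0,0,0.006],"angular":[0,0,0],"fingers":1},
  {"dp":[0,0,0.009],"angular":[0,0,0],"fingers":1},
  {"dp":[0,0,0.012],"angular":[0,0,0],"fingers":1},
  {"dp":[0,0,0.015],"angular":[0,0,0],"fingers":1},
  {"dp":[0,0,0.018],"angular":[0,0,0],"fingers":1},
  {"dp":[0,0,0.018],"angular":[0,0,0],"fingers":1},
  {"dp":[0,0,0.018],"angular":[0,0,0],"fingers":1},
])

```text
time: 32.55
tool_pos: [571.0, -275.1, 8.7]
tcp_rot: [180.0, 0.1, 142.0]
ft_force: [-1.4, 0.8, 2.4]
finger_gap: 56.9
grip_force: 85.7
```

>>> step_arm([
  {"dp":[0,0,0.002],"angular":[0,0,0],"fingers":1},
  {"dp":[0,0,0.004],"angular":[0,0,0],"fingers":1},
  {"dp":[0,0,0.006],"angular":[0,0,0],"fingers":1},
  {"dp":[0,0,0.008],"angular":[0,0,0],"fingers":1},
  {"dp":[0,0,0.008],"angular":[0,0,0],"fingers":1},
  {"dp":[0,0,0.008],"angular":[0,0,0],"fingers":1},
  {"dp":[0,0,0.008],"angular":[0,0,0],"fingers":1},
  {"dp":[0,0,0.008],"angular":[0,0,0],"fingers":1},
])

```text
time: 33.55
tool_pos: [571.7, -275.5, 8.6]
tcp_rot: [180.0, 0.2, 142.0]
ft_force: [-4.6, 1.6, 10.7]
finger_gap: 56.6
grip_force: 86.7
```

Contact is firm, so I'll ease off, release and rise.

>>> step_arm([
  {"dp":[0,0,-0.006],"angular":[0,0,0],"fingers":1},
  {"dp":[0,0,-0.006],"angular":[0,0,0],"fingers":0.4},
  {"dp":[0,0,-0.006],"angular":[0,0,0],"fingers":0.15},
  {"dp":[0,0,-0.006],"angular":[0,0,0],"fingers":0.1},
  {"dp":[0,0,-0.006],"angular":[0,0,0],"fingers":0.1},
  {"dp":[0,0,-0.03],"angular":[0,0,0],"fingers":0.1},
  {"dp":[0,0,-0.1],"angular":[0,0,0],"fingers":0.1},
  {"dp":[0,0,-0.2],"angular":[0,0,0],"fingers":0.1},
])

```text
time: 34.55
tool_pos: [570.8, -275.0, 48.0]
tcp_rot: [-180.0, 0.1, 142.0]
ft_force: [-0.5, -0.1, 0.5]
finger_gap: 77.2
grip_force: 0.0
```

>>> step_arm([
  {"dp":[0,0,-0.15],"angular":[0,0,0],"fingers":0},
  {"dp":[0,0,-0.3],"angular":[0,0,0],"fingers":0},
  {"dp":[0,0,-0.45],"angular":[0,0,0],"fingers":0},
  {"dp":[0,0,-0.6],"angular":[0,0,0],"fingers":0},
  {"dp":[0,0,-0.6],"angular":[0,0,0],"fingers":0},
  {"dp":[0,0,-0.6],"angular":[0,0,0],"fingers":0},
  {"dp":[0,0,-0.6],"angular":[0,0,0],"fingers":0},
  {"dp":[0,0,-0.6],"angular":[0,0,0],"fingers":0},
])

```text
time: 35.55
tool_pos: [570.2, -274.6, 165.7]
tcp_rot: [-180.0, -0.0, 142.0]
ft_force: [-0.3, -0.8, -0.1]
finger_gap: 85.7
grip_force: 0.0
```

Run:
```python
from h import *
s=sense();print(s['tool_pos'].round(1),s['ft_force'].round(1))
im=snapshot('side');w=snapshot('wrist')
a=cv2.resize(im[80:220,180:360],(514,400));b=cv2.resize(w[100:300,150:350],(280,280))
o=np.zeros((400,800,3),np.uint8);o[:,:514]=a;o[:280,520:]=b
cv2.imwrite('pics/end.png',o)
```

```text
[ 570.2 -274.6  165.7] [-0.3 -0.8 -0.1]
```

View pics/end.png

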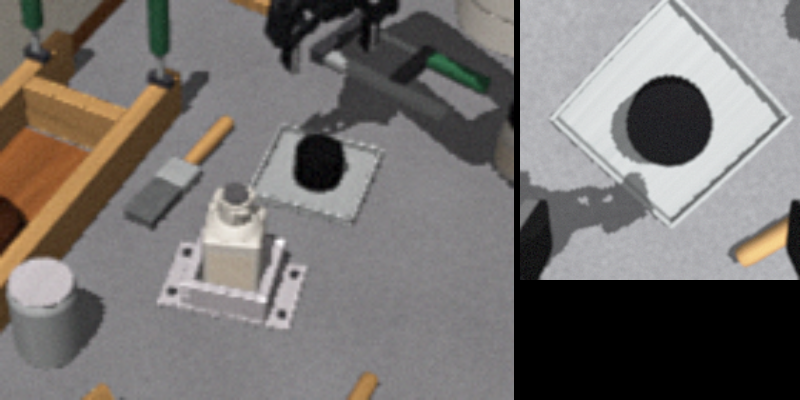

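The cap lies flat in the tray at about (320,162) in the crop, and the open bottle stands in the well at (235,240). Handing in.

```bash
python3 -c "
from bench import hand_in
print(hand_in())"
```

```text
the job is handed in; nothing more can be done
None
```

The open bottle stands upright in the well and the cap lies top up and flat in the tray, both let go with the arm clear; I handed the job in at about 35.7 s, and no verdict was returned.

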